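# Put the fork away in the cabinet door

## Robot

A 6-joint arm with a two-finger parallel gripper is mounted at the origin on a cart in front of the work surface, level with it; the furniture and walls round the work are solid. World frame = base frame: x ahead of the robot, y to its left, z up, the work surface at z = 0. Lengths are in mm, angles in rad, forces in N, time in s.
With the tool pointing down it reaches from about 375 to 900 mm from the base axis. Payload 3.1 kg.
Tool frame: the origin (TCP) lies between the finger pads; the fingertips stand 8 mm ahead of it and the grasp point (between the pads) lies 11 mm behind it (ctrl.tips_ahead is the z of the fingertips in the tool frame, in mm); z points along the fingers, y is the direction in which the jaws open and shut (so a half turn about z gives the same grasp; the last joint's range is limited). The gripper opens to 87 mm and grips with 3 to 60 N. Pads are 19 mm wide; open, the fingers measure 117 mm over their backs; the gripper's body (75 mm by 190 mm) begins 51 mm behind the grasp point.
Start: joints at [1.032, 0.527, 1.433, -0, 1.181, -0.178], TCP at [220.013, 584.971, 230.548] pointing down, gripper open.
Joint ranges: [-3.08, 3.08], [-0.75, 2.2], [0.22, 2.44], [-1.43, 4.57], [0, 2.65], [-2.85, 2.85]. Speed limits (rad/s): [2.79, 2.79, 3.14, 3.14, 3.14, 3.14].

## Interface

Orientations are given as [roll, pitch, yaw] about the fixed x, y, z axes, in that order (R = Rz(yaw) Ry(pitch) Rx(roll)).
In Python, from plant import ctrl gives the robot as it stands. The module is installed in compiled form; this text tells all that it offers.
- The arm moves only by the tool play_rows, never from a script. Its argument "steps" is a list that holds one entry, the list of rows, each a list of 7 numbers: the turn, a rotation vector about the world's x, y, z in degrees, then the shift along the world's x, y, z in mm, then the closure, from 0 (fully open) to 1 (shut). In form: [[[rx, ry, rz, x, y, z, grip], ...]]. A call has 1 to 20 rows; each row is the pose to reach, as a shift and turn from the pose commanded when the call began; what a row does not reach only later rows make up. A row lasts 1/12 s, in which the tool goes at most 41.7 mm and 7.16 degrees, less where a joint would pass 70% of its speed; a pose out of reach is approached as far as the arm can. A call with a gripper value outside its range is refused whole. The fingers move at their own pace and stop on an object; "force" is the grip in N (left out, the last holds). Time passes only in rows, so rows that repeat a pose let the fingers close. It gives the time, the measured TCP pose, the force and the opening at its end, in the units of the state.
- ctrl.read_state(): the state, without advancing time (a new reading comes with each control period).
- ctrl.camera(name): name is "side" or "top" or "wrist"; returns the picture (400x640x3 uint8, blue, green, red); there is no depth.
- ctrl.camera_model(name): a dict with "K" (3x3 intrinsics, pixels), "distortion" ([k1, k2, p1, p2, k3] as OpenCV has them; the pictures are not rectified), "R" (3x3) and "t" (3): a world point X has camera coordinates R X + t. Camera axes: x right, y down, z forward; pixel columns grow to the right and rows downward; lengths in mm; the calibration is good to about 2 mm. A picture is of the moment at which its call begins: read the wrist's pose just before it. camera_model takes no time and is no camera call; for the wrist camera it gives the pose at the moment of the call.
- ctrl.job_done(): hands the job in, once; it reports no verdict.
Trained networks look in the newest picture that a camera, given by its name, has taken for a name from the list of things; names that differ only in an ending like _2 or _b are one class to them, and where a whole thing is asked for, a point or a joint stands for the part that bears it (a point fixed in the world has none). Each returns a list of dicts, best first, with "conf" (0 to 1); they miss things now and then, are a little off and sometimes report something else, mostly with a low value. They report only what shows in the picture. A call takes as long as a camera call.
- ctrl.outline_of(camera, target): "mask" (400x640 bool, what is visible of it) and "rect" ([left, top, right, bottom] in pixels, round what is visible of it).
- ctrl.landmark_of(camera, target): "point" ([column, row] in pixels: a listed point, or the origin of a listed thing).
The state is a dict: "t": time; "joint_positions": joint angles; "joint_velocities": joint speeds; "joint_efforts": joint torques, N m; "tcp_pos": TCP position; "orientation": TCP orientation; "force": force on the tool from outside, world axes, zero at the start; "wrist_torque": the same for the moment, N m; "finger_gap": finger opening in mm.
Only numpy, scipy, OpenCV 4.12 (cv2) and the standard library are available. Lean on these libraries where they do the work, as an engineer would, in place of code of your own. Each camera call takes 0.05 s, during which the arm holds its last target. There are 200 camera calls.

## Task

Swing the utensil cabinet's door open by its black handle to about a right angle, then take the fork from the leaning drainer and drop it tines first, handle up, into the blue pocket on the inside of the door. Leave the door standing open and everything else where it is.

Things in the scene. Friction and masses are not known exactly. Their poses are not given: they have to be found in the camera images.
- cabinet: Fixed steel cabinet, 130 deep (x) x 200 wide (y) x 250 mm high, closed on all sides but the front, which faces its own -x (towards the robot). Origin: centre of its underside. The front edges of its walls are at x = -65 mm.
- door (a joint): Angle of the cabinet door in rad: 0 shut, up to 1.9, grows as the free (right) edge swings out towards the robot. Stiff enough to stay where it is left. It starts shut or a little ajar.
- door_hinge (a point): Point on the upright hinge line of the door, at the cabinet's left front edge, 215 mm above the surface. Axes of the door: the panel runs from here 196 mm along -y, its outside is the plane x = 0, its inside x = +14 mm; z up. Panel from 10 to 248 mm above the surface. It has a dark glass window in a steel frame.
- handle_grip (a point): Point on the axis of the black upright bar handle on the door's outside, 215 mm above the surface; turns with the door. Bar 12 mm thick, axis 35 mm off the outside face and 168 mm from the hinge line, 160 to 236 mm above the surface, a 12 mm stay to the door at each end. Axes of the door: -x away from the outside face, y along the panel, z up. Can be pinched from above, closing along y.
- pocket_base (a point): Centre of the underside of the blue open-topped pocket fixed on the inside of the door (turns with it), 22 mm above the surface, 105 mm from the hinge line, 23 mm off the inside face. Pocket outside 46 (x) x 58 (y) x 108 mm high, walls and floor 3 mm: 40 x 52 mm inside. Axes: y along the door, +x away from its inner face, z up.
- pocket_mouth (a point): Centre of the pocket's open mouth, 130 mm above the surface; axes as pocket_base.
- drainer: Fixed black drainer: foot plate 110 (x) x 70 (y) x 6 mm carrying a sleeve that leans 35 degrees from vertical, its mouth towards the drainer's own -x (more or less towards the robot). Sleeve 95 mm long, inside 24 x 38 mm (38 along y). Origin: centre of the foot plate's underside.
- fork: Steel fork, 198 mm long, 27 mm wide, 13 mm high, standing in the drainer tines down with about 105 mm of its handle sticking out, leaning 35 degrees. Origin: middle of its underside; x along its length, positive to the tines, tines' tips at x = +99 mm, handle end at x = -99 mm; y across its width; z out of its upper face.
- fork_grip (a point): Point on the fork's handle, 25 mm from the handle end, where the handle is 17 mm wide (y) and 4 mm thick (z). Axes as fork.
- fork_tines (a point): Point in the tips of the fork's tines, 2 mm from the end. Axes as fork.
- glass_a: Bystander: glass tumbler, mouth down, 73 mm wide, 100 mm high, right of the cabinet. Origin: centre of its underside.
- glass_b: Bystander: glass tumbler, mouth down, 68 mm wide, 90 mm high, right of the cabinet. Origin: centre of its underside.
- timer: Bystander: white kitchen timer with a red knob, 69 mm wide, 50 mm high, near the front edge. Origin: centre of its underside.
- pan_scraper: Bystander: flat green plastic scraper, 139 x 105 x 14 mm, near the front edge. Origin: centre of its underside.
- cup_inside: Bystander: white espresso cup, mouth down, 64 x 93 x 51 mm, on the cabinet's floor inside, left back. Origin: centre of its underside.

How it is judged:
By the outcome, as a careful person would: the job done as asked, in the order asked, and still so for the second after the job is handed in, with the robot touching nothing.
It also fails if it takes over 54 s, if anything falls off the work surface, if the arm or the gripper's body presses on something with over 40 N, if the wrist force passes 120 N, or if a joint passes its speed limit or range.

## Working session

There is one attempt and no reset: what is moved stays moved. The work goes in short steps, Python scripts to look and compute and a tool call to move; the robot and the scene stay as the last step left them, time stands still between calls to the robot, and variables do not carry over. Pictures are saved under pics/ and viewed, about 8 in all and at most 12, crops included, and the job is handed in when it is done.

Besides the shell and the picture viewer there is one more tool, called after "Emit:" in YAML: its name, and indented under it one key for each argument. play_rows: Moves the arm, as the interface text tells. Its arguments: {"type":"object","properties":{"steps":{"type":"array"},"force":{"type":"number"}},"required":["steps"]}

```bash
mkdir -p pics; ls; cat > h.py <<'E'
import numpy as np, cv2
from plant import ctrl
from scipy.optimize import least_squares
from scipy.spatial.transform import Rotation as Ro
def cm(n):
    m=ctrl.camera_model(n); return [np.array(m[k],float) for k in("K","distortion","R","t")]
def proj(n,X,m=None):
    K,d,R,t=m or cm(n)
    return cv2.projectPoints(np.array(X,float).reshape(-1,3),cv2.Rodrigues(R)[0],t,K,d)[0].reshape(-1,2)
def ray(m,p):
    K,d,R,t=m
    u=cv2.undistortPoints(np.array(p,float).reshape(1,1,2),K,d).ravel()
    v=R.T@np.array([u[0],u[1],1]); return -R.T@t,v/np.linalg.norm(v)
def atz(m,p,z):
    o,v=ray(m,p); return o+v*(z-o[2])/v[2]
def tri(obs):
    A=np.zeros((3,3));b=np.zeros(3);L=[]
    for m,p in obs:
        o,v=ray(m,p);P=np.eye(3)-np.outer(v,v);A+=P;b+=P@o;L.append((o,v))
    X=np.linalg.solve(A,b); return X,[np.linalg.norm((np.eye(3)-np.outer(v,v))@(X-o)) for o,v in L]
def snap(n,f=None):
    im=ctrl.camera(n)
    if f: cv2.imwrite('pics/'+f,im)
    return im
E
python3 - <<'E'
from h import *
np.set_printoptions(precision=1,suppress=True)
s=ctrl.read_state();print(s)
for n in("side","top","wrist"):
    m=cm(n);print(n,-m[2].T@m[3],m[2][2])
ims=[snap(n,n+'0.png') for n in("side","top","wrist")]
cv2.imwrite('pics/a.png',cv2.resize(np.vstack(ims[:2]),(800*600//1000*1,600)) if 0 else np.vstack(ims[:2])[:, :][:800])
O={}
for p in("door_hinge","handle_grip","fork_grip","fork_tines","fork","pocket_mouth","drainer","cabinet","glass_a","timer","pan_scraper"):
    for n in("side","top"):
        r=ctrl.landmark_of(n,p); 
        for q in r[:2]: print(p,n,np.array(q["point"]),round(q["conf"],2))
        if r: O[p,n]=r[0]["point"]
    if (p,"side") in O and (p,"top") in O: print('   ->',*tri([(cm(n),O[p,n]) for n in("side","top")]))
E
```

```text
pics
{'t': 0.0, 'joint_positions': array([ 1. ,  0.5,  1.4, -0. ,  1.2, -0.2]), 'joint_velocities': array([-0.,  0.,  0.,  0.,  0., -0.]), 'joint_efforts': array([  0. , -44. , -17.7,   0.1,   0.1,  -0. ]), 'tcp_pos': array([219.6, 584.4, 229.6]), 'orientation': array([-3.1, -0. ,  2.8]), 'force': array([0.5, 0.3, 0.1]), 'wrist_torque': array([-0.1, -0. , -0. ]), 'finger_gap': 87.48544814050712}
side [ 163.1  305.4 1062.8] [ 0.4 -0.3 -0.9]
top [ 229.5  -11.7 1281.3] [ 0.3  0.  -1. ]
wrist [152.9 609.7 383.3] [ 0.2 -0.1 -1. ]
door_hinge side [252.2 233.2] 0.58
door_hinge top [211.5 189.9] 0.86
   -> [538.8 249.  189.6] [np.float64(1.2886115886021858), np.float64(1.2886115886020184)]
handle_grip side [321.4 199.1] 0.95
handle_grip side [286.3 206.3] 0.57
handle_grip top [290.  213.2] 0.98
   -> [502.   70.5 216.1] [np.float64(0.8470170742127299), np.float64(0.8470170742127472)]
fork_grip side [388.5 177.7] 0.56
fork_tines top [388.3 222. ] 0.64
fork side [381.4 177.3] 0.45
fork top [384.8 234.9] 0.59
   -> [ 512.6 -148.3   74.9] [np.float64(1.6294149637371964), np.float64(1.62941496373
[... 284 characters left out ...]
 -16.1] [np.float64(2.251446017412394), np.float64(2.2514460174124102)]
cabinet side [273.5 219.6] 0.84
cabinet side [290.5 224.4] 0.24
cabinet top [266.4 186.4] 0.91
   -> [627.7 159.9 -23.3] [np.float64(0.5919502129466692), np.float64(0.5919502129465662)]
glass_a side [353.1 142.4] 0.74
glass_a side [329.2 158.8] 0.59
glass_a top [402.  177.5] 0.98
glass_a top [365.8 175.5] 0.87
   -> [ 685.  -186.8   10.9] [np.float64(3.4121157866789447), np.float64(3.412115786679023)]
timer side [366.5 233.5] 0.92
timer side [321.9 199.9] 0.66
pan_scraper side [399.6 211.7] 0.65
pan_scraper top [377.8 279.3] 0.76
   -> [ 415.7 -147.5   10. ] [np.float64(1.4161600288172087), np.float64(1.416160028817223)]
```

```bash
python3 - <<'E'
import cv2,numpy as np
a=cv2.imread('pics/side0.png')[110:310,200:460];b=cv2.imread('pics/top0.png')[130:330,180:440]
cv2.imwrite('pics/v1.png',np.hstack([cv2.resize(x,None,fx=1.538,fy=1.538,interpolation=2) for x in(a,b)]))
i=np.vstack([cv2.resize(np.hstack([a,b]),(780,300)),cv2.resize(cv2.imread('pics/wrist0.png'),(480,300))[:, :].repeat(1,0) if 0 else np.zeros((0,780,3),np.uint8)])
cv2.imwrite('pics/v1.png',cv2.resize(np.vstack([a,b]),(780,600*2)) if 0 else i)
E
```

```text
(no output)
```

View pics/v1.png

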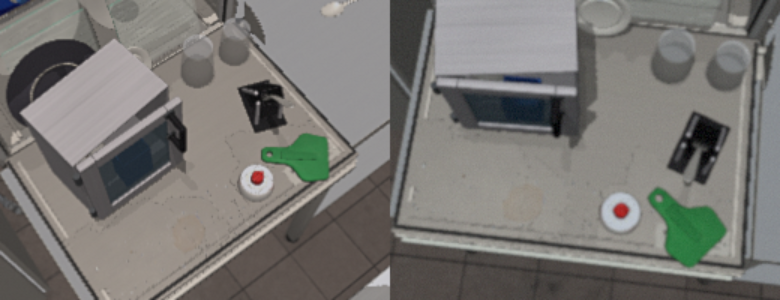

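```bash
cat >> h.py <<'E'
def Rz(a): return Ro.from_euler('z',a).as_matrix()
def door_pts(c):
    x,y,w,th=c; o=np.array([x,y,0])
    H=o+Rz(w)@[-79,98,0]; D=Rz(w-th)   # opening: free edge (-y) swings to -x => clockwise seen from above
    f=lambda p:H+D@np.array(p,float)
    return dict(cabinet=o,door_hinge=f([0,0,215]),handle_grip=f([-35,-168,215]),pocket_mouth=f([37,-105,130]),pocket_base=f([37,-105,22]))
E
python3 - <<'E'
from h import *
np.set_printoptions(precision=1,suppress=True)
obs=[("side","door_hinge",(252.2,233.2)),("top","door_hinge",(211.5,189.9)),("side","handle_grip",(321.4,199.1)),("top","handle_grip",(290,213.2)),("side","cabinet",(273.5,219.6)),("top","cabinet",(266.4,186.4)),("top","pocket_mouth",(270.4,194.7)),("side","pocket_mouth",(285.8,206.3))]
M={n:cm(n) for n in("side","top")}
def res(c):
    d=door_pts(c); return np.concatenate([(proj(n,d[p],M[n])[0]-q)*(1 if p in('handle_grip',) else .5) for n,p,q in obs])
r=least_squares(res,[630,155,0,0.1],loss='soft_l1');print(r.x,r.fun.reshape(-1,2))
d=door_pts(r.x);print(d)
for n in M:
    im=cv2.imread(f'pics/{n}0.png'); x,y,w,th=r.x
    P=np.array([[a,b,c] for c in(0,250) for a,b in((-65,-100),(65,-100),(65,100),(-65,100))])@Rz(w).T+[x,y,0]
    H=d['door_hinge']*[1,1,0]; Q=np.array([[a,b,c] for c in(10,248) for a,b in((0,0),(0,-196),(14,-196),(14,0))])@Rz(w-th).T+H
    im=cv2.resize(im,None,fx=3,fy=3,interpolation=2)
    for S,col in((P,(0,255,0)),(Q,(0,0,255))):
        p=(proj(n,S,M[n])*3).astype(int)
        for k in(0,4): cv2.polylines(im,[p[k:k+4]],True,col,1)
        for i in range(4): cv2.line(im,p[i],p[i+4],col,1)
    cv2.imwrite(f'pics/o_{n}.png',im)
a=cv2.imread('pics/o_side.png')[390:810,600:1000];b=cv2.imread('pics/o_top.png')[330:750,540:940]
cv2.imwrite('pics/v2.png',np.hstack([a,b]))
E
```

```text
[622.4 157.1   0.2   0.1] [[ 1.6 -1.4]
 [ 0.5  1.1]
 [ 0.2  0.5]
 [-0.3 -0.3]
 [ 0.5 -1.1]
 [-0.  -0.5]
 [-1.9 -2.1]
 [-0.1  1. ]]
{'cabinet': array([622.4, 157.1,   0. ]), 'door_hinge': array([528.1, 240.5, 215. ]), 'handle_grip': array([501.9,  70.9, 215. ]), 'pocket_mouth': array([570.5, 137.6, 130. ]), 'pocket_base': array([570.5, 137.6,  22. ])}
```

View pics/v2.png

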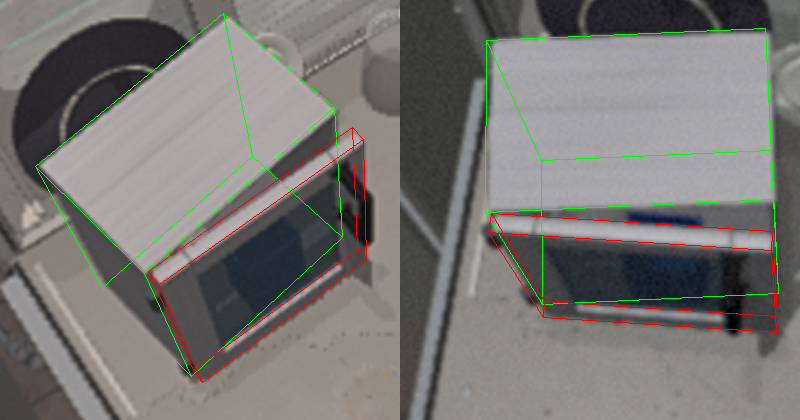

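```bash
cat > p.json <<'E'
[622.4,157.1,0,0]
E
python3 - <<'E'
from h import *
import json
obs=[("side","door_hinge",(252.2,233.2)),("top","door_hinge",(211.5,189.9)),("side","handle_grip",(321.4,199.1)),("top","handle_grip",(290,213.2)),("side","cabinet",(273.5,219.6)),("top","cabinet",(266.4,186.4)),("top","pocket_mouth",(270.4,194.7)),("side","pocket_mouth",(285.8,206.3))]
M={n:cm(n) for n in("side","top")}
def res(c):
    d=door_pts(c); return np.concatenate([(proj(n,d[p],M[n])[0]-q)*(1 if p in('handle_grip',) else .5) for n,p,q in obs])
r=least_squares(res,[630,155,0,0.1],loss='soft_l1');print(r.x.tolist());json.dump(r.x.tolist(),open('p.json','w'))
print(ctrl.read_state()['orientation'].tolist())
E
```

```text
[622.4224100094254, 157.10030936028758, 0.16807507300659552, 0.11612170747597231]
[3.1415355040597923, 2.5649737020350116e-05, 2.7817893700098493]
```

Emit:
play_rows:
  steps:
    - [[0,0,0,0,0,35,0],[0,0,0,0,0,70,0],[0,0,0,0,0,100,0],[0,0,4,18,-33,100,0],[0,0,8,37,-67,100,0],[0,0,12,55,-101,100,0],[0,0,16,74,-135,100,0],[0,0,20,92,-168,100,0],[0,0,25,111,-202,100,0],[0,0,25,129,-236,100,0],[0,0,25,148,-270,100,0],[0,0,25,166,-303,100,0],[0,0,25,185,-337,100,0],[0,0,25,203,-371,100,0],[0,0,25,222,-405,100,0],[0,0,25,240,-438,100,0],[0,0,25,259,-472,100,0],[0,0,25,280,-513,100,0],[0,0,25,280,-513,100,0],[0,0,25,280,-513,100,0]]

```text
t: 2.92
tcp_pos: [501.2, 69.7, 330.4]
orientation: [-3.141, 0.0, -3.07]
force: [0.2, 0.3, -0.0]
finger_gap: 87.2
```

```bash
python3 - <<'E'
from h import *
np.set_printoptions(precision=1,suppress=True)
m=cm("wrist");im=snap("wrist",'w1.png')
print(-m[2].T@m[3],m[2][2],ctrl.read_state()['joint_positions'].round(3).tolist())
for p,z in(("handle_grip",215),("door_hinge",215),("fork_grip",150)):
    for q in ctrl.landmark_of("wrist",p)[:2]: print(p,q,atz(m,q['point'],z))
E
```

```text
[429.8  64.1 484.1] [ 0.3  0.  -1. ] [-0.08, 0.252, 1.592, 0.001, 1.298, -1.725]
handle_grip {'point': [322.5, 194.6], 'conf': 0.74} [500.4  70.8 215. ]
handle_grip {'point': [176.5, 189.4], 'conf': 0.28} [505.2 -69.2 215. ]
door_hinge {'point': [322.2, 194.1], 'conf': 0.53} [499.9  70.5 215. ]
door_hinge {'point': [178.6, 190.8], 'conf': 0.33} [506.5 -67.2 215. ]
fork_grip {'point': [146.0, 140.3], 'conf': 0.76} [ 467.7 -134.1  150. ]
```

View pics/w1.png

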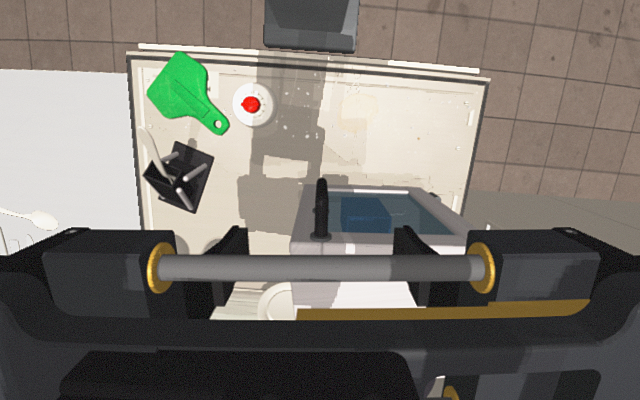

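Emit:
play_rows:
  steps:
    - [[0,0,-1,0,1,-35,0],[0,0,-1,0,1,-70,0],[0,0,-1,0,1,-105,0],[0,0,-1,0,1,-123,0],[0,0,-1,0,1,-123,0.5],[0,0,-1,0,1,-123,1],[0,0,-1,0,1,-123,1],[0,0,-1,0,1,-123,1],[0,0,-1,0,1,-123,1],[0,0,-1,0,1,-123,1],[0,0,-1,0,1,-123,1],[0,0,-1,0,1,-123,1]]
  force: 20

```text
t: 4.12
tcp_pos: [500.2, 72.9, 208.1]
orientation: [-3.141, 0.001, -3.083]
force: [0.6, 0.1, -0.6]
finger_gap: 42.2
```

```bash
python3 - <<'E'
from h import *
import json
s=ctrl.read_state();print(s['finger_gap'],s['force'],s['tcp_pos'],s['orientation'][2])
c=json.load(open('p.json'));H=door_pts(c)['door_hinge'][:2]
v=s['tcp_pos'][:2]-H;print(np.linalg.norm(v))
for a in range(0,96,5):
    q=Rz(-np.radians(a))[:2,:2]@v-v;print(a,q.round(1).tolist())
E
```

```text
42.175457391487846 [ 0.62718038  0.0528822  -0.6333682 ] [500.24753622  72.90267905 208.07606247] -3.0826897515737173
169.90655451079684
0 [0.0, 0.0]
5 [-14.5, 3.1]
10 [-28.7, 7.4]
15 [-42.4, 12.9]
20 [-55.6, 19.6]
25 [-68.2, 27.5]
30 [-80.1, 36.4]
35 [-91.1, 46.3]
40 [-101.2, 57.1]
45 [-110.3, 68.8]
50 [-118.4, 81.2]
55 [-125.4, 94.3]
60 [-131.2, 108.0]
65 [-135.8, 122.1]
70 [-139.1, 136.5]
75 [-141.2, 151.2]
80 [-142.0, 166.0]
85 [-141.5, 180.8]
90 [-139.7, 195.5]
95 [-136.6, 210.0]
```

Emit:
play_rows:
  steps:
    - [[0,0,0,0,0,0,1],[0,0,0,0,0,0,1],[0,0,0,0,0,0,1],[0,0,0,0,0,0,1],[0,0,0,0,0,0,1],[0,0,0,0,0,0,1],[0,0,0,0,0,0,1],[0,0,0,0,0,0,1]]

```text
t: 4.78
tcp_pos: [499.8, 70.1, 207.5]
orientation: [-3.136, -0.001, -3.081]
force: [-1.4, -9.1, 0.3]
finger_gap: 11.5
```

Emit:
play_rows:
  steps:
    - [[0,0,-5,-14.5,3.1,0,1],[0,0,-10,-28.7,7.4,0,1],[0,0,-15,-42.4,12.9,0,1],[0,0,-20,-55.6,19.6,0,1],[0,0,-20,-55.6,19.6,0,1],[0,0,-20,-55.6,19.6,0,1]]

```text
t: 5.28
tcp_pos: [441.6, 91.2, 207.4]
orientation: [-3.137, -0.004, 2.853]
force: [-4.0, -7.5, 2.8]
finger_gap: 11.4
```

Emit:
play_rows:
  steps:
    - [[0,0,-5,-12.6,7.9,0,1],[0,0,-10,-24.5,16.8,0,1],[0,0,-15,-35.5,26.7,0,1],[0,0,-20,-45.6,37.5,0,1],[0,0,-25,-54.7,49.2,0,1],[0,0,-30,-62.8,61.6,0,1],[0,0,-30,-62.8,61.6,0,1]]

```text
t: 5.87
tcp_pos: [378.7, 155.0, 207.4]
orientation: [-3.139, -0.003, 2.328]
force: [-4.1, -3.8, 3.3]
finger_gap: 11.6
```

Emit:
play_rows:
  steps:
    - [[0,0,-5,-7.0,13.1,0,1],[0,0,-10,-12.8,26.8,0,1],[0,0,-15,-17.4,40.9,0,1],[0,0,-20,-20.7,55.3,0,1],[0,0,-25,-22.8,70,0,1],[0,0,-30,-23.6,84.8,0,1],[0,0,-33,-23.5,93.7,0,1],[0,0,-33,-23.5,93.7,0,1],[0,0,-33,-23.5,93.7,0,1]]

```text
t: 6.62
tcp_pos: [356.7, 248.1, 207.4]
orientation: [-3.138, -0.0, 1.755]
force: [-5.3, 0.6, 4.6]
finger_gap: 11.1
```

Emit:
play_rows:
  steps:
    - [[0,0,0,0,0,0,0.5],[0,0,0,0,0,0,0.5],[0,0,0,0,0,0,0.5],[0,0,0,0,0,0,0.5],[0,0,0,0,0,0,0.5],[0,0,0,0,0,40,0.5],[0,0,0,0,0,80,0.5],[0,0,0,0,0,120,0.5],[0,0,0,0,0,150,0.5],[0,0,0,0,0,150,0.5]]

```text
t: 7.45
tcp_pos: [362.0, 249.2, 364.1]
orientation: [3.127, -0.002, 1.752]
force: [0.5, 1.2, 0.4]
finger_gap: 43.6
```

```bash
python3 - <<'E'
from h import *
import json
np.set_printoptions(precision=1,suppress=True)
s=ctrl.read_state();print(s['finger_gap'],s['tcp_pos'],s['joint_positions'].round(3).tolist())
M={n:cm(n) for n in("side","top","wrist")}
for n in M: snap(n,n+'2.png')
O={}
for p in("handle_grip","pocket_mouth","pocket_base","fork_grip","fork_tines","fork","drainer"):
    for n in M:
        r=ctrl.landmark_of(n,p); 
        for q in r[:2]: print(p,n,np.array(q["point"]),round(q["conf"],2))
        if r: O[p,n]=r[0]["point"]
    if (p,"side") in O and (p,"top") in O: print('   ->',*tri([(M[n],O[p,n]) for n in("side","top")]))
a=cv2.imread('pics/side2.png')[100:300,200:460];b=cv2.imread('pics/top2.png')[130:330,180:440]
cv2.imwrite('pics/v3.png',cv2.resize(np.hstack([a,b]),(780,300),interpolation=2))
E
```

```text
43.62752778586813 [362.  249.2 364.1] [0.348, 0.108, 1.684, -0.0, 1.335, 0.166]
handle_grip side [329.4 157.1] 0.71
handle_grip wrist [318.8 188.6] 0.75
pocket_mouth top [235.9 249.7] 0.78
pocket_mouth top [381.9 235.1] 0.5
pocket_base top [241.7 255.4] 0.82
fork_grip side [391.2 177.9] 0.4
fork_grip top [214.1 191.2] 0.58
fork_grip top [377.6 244.3] 0.44
   -> [344.6 120.5 685. ] [np.float64(51.44117842997505), np.float64(51.44117842997513)]
fork_tines side [382.1 179.5] 0.75
fork_tines side [369.8 173.9] 0.47
fork_tines top [387.6 225.1] 0.74
fork_tines top [235.3 250.7] 0.51
   -> [ 533.8 -161.1   34.7] [np.float64(12.074241547808711), np.float64(12.074241547808777)]
fork top [386.3 226.4] 0.6
fork top [383.3 234. ] 0.49
drainer side [375.1 181.4] 0.61
drainer top [388.1 229.1] 0.57
drainer top [195.8 269.7] 0.25
   -> [ 549.6 -167.2  -22.7] [np.float64(0.3635333649836106), np.float64(0.3635333649836518)]
```

View pics/v3.png

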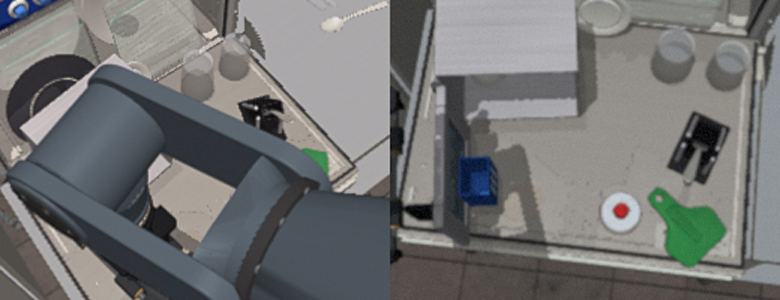

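Emit:
play_rows:
  steps:
    - [[0,0,6,15,-32,0,0.5],[0,0,12,30,-65,0,0.5],[0,0,19,45,-97,0,0.5],[0,0,26,60,-130,0,0.5],[0,0,33,75,-162,0,0.5],[0,0,40,90,-194,0,0.5],[0,0,46,105,-227,0,0.5],[0,0,53,120,-260,0,0.5],[0,0,60,135,-292,-5,0.5],[0,0,67,150,-324,-10,0.5],[0,0,74,165,-357,-20,0.5],[0,0,80,180,-389,-30,0.5],[0,0,80,180,-389,-30,0.5],[0,0,80,180,-389,-30,0.5],[0,0,80,180,-389,-30,0.5]]

```text
t: 9.9
tcp_pos: [537.8, -141.1, 327.1]
orientation: [3.141, -0.001, -3.137]
force: [0.0, 0.6, 0.7]
finger_gap: 43.5
```

```bash
python3 - <<'E'
from h import *
import json
np.set_printoptions(precision=1,suppress=True)
s=ctrl.read_state();print(s['tcp_pos'],s['joint_positions'].round(3).tolist())
M={n:cm(n) for n in("side","top","wrist")}
for n in M: snap(n,n+'3.png')
np.savez('m3.npz',*M["wrist"])
for p in("handle_grip","pocket_mouth","pocket_base","fork_grip","fork_tines","fork","drainer"):
    for n in M:
        r=ctrl.landmark_of(n,p); 
        for q in r[:1]: print(p,n,np.array(q["point"]),round(q["conf"],2))
a=cv2.imread('pics/wrist3.png');cv2.imwrite('pics/v4.png',cv2.resize(a[:260,:],(800,325)))
E
```

```text
[ 537.8 -141.1  327.1] [-0.458, 0.334, 1.481, 0.0, 1.329, -2.034]
handle_grip side [295. 291.] 0.85
pocket_mouth side [302.8 261.7] 0.91
pocket_mouth top [237.  249.9] 0.81
pocket_mouth wrist [596.   90.8] 0.56
pocket_base side [304.4 269.6] 0.63
pocket_base top [243.4 253.5] 0.8
pocket_base wrist [535.1  94.2] 0.72
fork_grip side [294.1 291.4] 0.44
fork_grip wrist [330.7 118.4] 0.79
fork wrist [315.9 145. ] 0.74
drainer side [373.8 180.6] 0.84
drainer wrist [307.1 168.7] 0.56
```

View pics/v4.png

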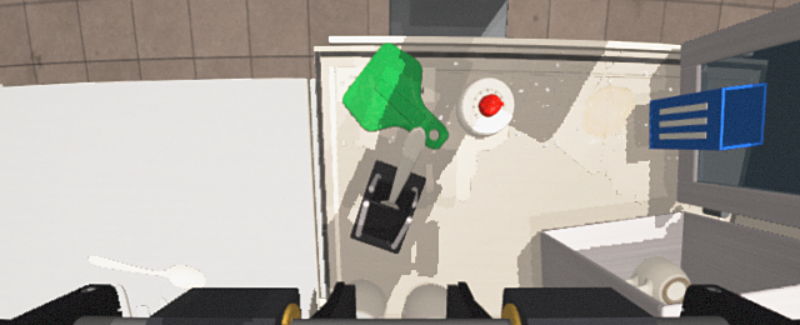

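```bash
python3 - <<'E'
from h import *
np.set_printoptions(precision=1,suppress=True)
f=np.load('m3.npz');m3=[f[k] for k in f.files]
m1=[m3[0],m3[1],None,None]
# wrist pose 1: rebuild hand-eye from pose 3
def T(p,rpy): A=np.eye(4);A[:3,:3]=Ro.from_euler('xyz',rpy).as_matrix();A[:3,3]=p;return A
C3=np.eye(4);C3[:3,:3]=m3[2];C3[:3,3]=m3[3]
E=C3@T([537.8,-141.1,327.1],[3.141,-.001,-3.137])
C1=E@np.linalg.inv(T([501.2,69.7,330.4],[-3.141,0,-3.07]));m1[2]=C1[:3,:3];m1[3]=C1[:3,3]
print(-m1[2].T@m1[3])
print('grip tri',*tri([(m1,(146,140.3)),(m3,(330.7,118.4))]))
print('handle end',atz(m3,(334,102),173),'grip',atz(m3,(330.7,118.4),153))
for p in((380,160),(425,183),(393,252),(350,235)): print('plate',atz(m3,np.array(p)/1.25,6))
im=cv2.imread('pics/wrist3.png')[70:210,250:380];cv2.imwrite('pics/v5.png',cv2.resize(im,None,fx=4.2,fy=4.2,interpolation=2))
# where drainer 'landmark' is
print(atz(m3,(307.1,168.7),0))
c=cm("top");print('mouth',atz(c,(237,249.9),130),tri([(c,(237,249.9)),(cm("side"),(302.8,261.7))]))
print('handle',atz(cm("side"),(295,291),215))
E
```

```text
[429.9  64.1 484.1]
grip tri [ 466.9 -130.9  155.3] [np.float64(0.19654880043048584), np.float64(0.19654880043058384)]
handle end [ 450.6 -128.4  173. ] grip [ 466.7 -130.9  153. ]
plate [ 481.8 -168.     6. ]
plate [ 510.5 -110.3    6. ]
plate [ 603.1 -151.6    6. ]
plate [ 579.8 -209.1    6. ]
[ 548.  -163.8    0. ]
mouth [425.1 183.2 130. ] (array([425.6, 183.4, 130.1]), [np.float64(0.5320154510648221), np.float64(0.5320154510646757)])
handle [358.3 245.7 215. ]
```

View pics/v5.png

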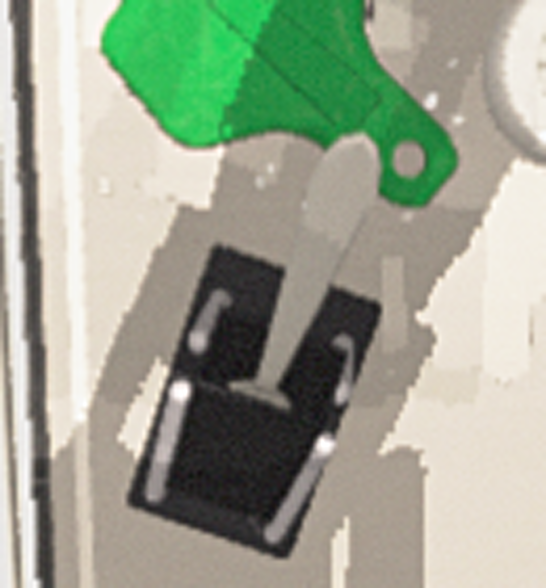

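```bash
python3 - <<'E'
from h import *
np.set_printoptions(precision=3,suppress=True)
f=np.load('m3.npz');m3=[f[k] for k in f.files]
D=[((219.6,584.4,229.6),(1.032,.527,1.433)),((501.2,69.7,330.4),(-.08,.252,1.592)),((362,249.2,364.1),(.348,.108,1.684)),((537.8,-141.1,327.1),(-.458,.334,1.481))]
# lateral offset
print([np.hypot(*p[:2])*np.sin(np.arctan2(p[1],p[0])-j[0]) for p,j in D])
def res(v):
    a,L1,L2,h,e=v
    o=[]
    for p,j in D:
        c,s=np.cos(j[0]),np.sin(j[0]);r=p[0]*c+p[1]*s
        o+=[a+L1*np.sin(j[1])+L2*np.sin(j[1]+j[2])+e*np.cos(j[1]+j[2])-r,h+L1*np.cos(j[1])+L2*np.cos(j[1]+j[2])-e*np.sin(j[1]+j[2])-p[2]]
    return o+[.01*(v[4])]
r=least_squares(res,[0,400,400,0,0]);print(r.x,r.fun)
# fork direction
g=np.array([466.9,-130.9,155.3])
def rf(v):
    psi,le,dx,dy=v;u=np.array([np.sin(le)*np.cos(psi),np.sin(le)*np.sin(psi),-np.cos(le)]);G=g+[dx,dy,0]
    return np.concatenate([(proj(0,np.array([G-25*u,G,G+80*u]),m3)-[(334.5,103),(330.7,118.4),(313,159)]).ravel(),[(le-np.radians(35))*60,dx*.3,dy*.3,(psi+.408)*20]])
q=least_squares(rf,[-.4,.6,0,0]);print(q.x,np.degrees(q.x[:2]),q.fun)
E
```

```text
[np.float64(111.36893110362145), np.float64(109.53032354664192), np.float64(110.81345936141926), np.float64(111.23298438463729)]
[-16.149 563.516 407.322 -29.372  79.388] [-0.282  0.076  1.126 -0.401 -0.711 -0.061 -0.134  0.387  0.794]
[-0.354  0.672  0.873 -1.794] [-20.31  38.51] [ 0.699  1.581 -1.616  1.017  1.27  -3.566  3.676  0.262 -0.538  1.07 ]
```

```bash
python3 - <<'E'
from h import *
np.set_printoptions(precision=2,suppress=True)
psi,ph=np.radians(-21.5),np.radians(22)
R=(Ro.from_rotvec(ph*np.array([np.sin(psi),-np.cos(psi),0]))*Ro.from_euler('z',psi))
s=ctrl.read_state();R0=Ro.from_euler('xyz',s['orientation'])
print(R.as_rotvec(degrees=True),(R*R0).as_matrix(),(R*R0).as_euler('xyz'))
t=(R*R0).as_matrix()[:,2];G=np.array([467,-131.5,155]);P=G+11*t
print('final',P,P-s['tcp_pos'],'pre',P-100*t-s['tcp_pos'])
E
```

```text
[ -4.13 -21.74 -21.23] [[-0.87  0.36  0.35]
 [ 0.33  0.93 -0.14]
 [-0.37 -0.   -0.93]] [-3.14  0.38  2.77]
final [ 470.83 -133.01  144.8 ] [ -67.29    8.15 -182.75] pre [-102.14   21.88  -90.03]
```

Emit:
play_rows:
  steps:
    - [[-0.8,-4.3,-4.2,-25,5,-10,0.3],[-1.6,-8.7,-8.5,-50,11,-30,0.3],[-2.5,-13,-12.7,-75,16,-50,0.3],[-3.3,-17.4,-17,-102,22,-70,0.3],[-4.1,-21.7,-21.2,-102,22,-90,0.3],[-4.1,-21.7,-21.2,-102,22,-90,0.3],[-4.1,-21.7,-21.2,-102,22,-90,0.3],[-4.1,-21.7,-21.2,-102,22,-90,0.3]]

```text
t: 11.77
tcp_pos: [439.2, -121.0, 239.6]
orientation: [-3.138, 0.387, 2.776]
force: [0.0, -0.4, -0.9]
finger_gap: 60.8
```

```bash
python3 - <<'E'
from h import *
np.set_printoptions(precision=3,suppress=True)
s=ctrl.read_state();print(s['tcp_pos'],s['orientation'],s['joint_positions'],s['finger_gap'])
m=cm("wrist");im=snap("wrist",'w4.png')
for p,z in(("fork_grip",155),):
    for q in ctrl.landmark_of("wrist",p)[:2]: print(p,q,atz(m,q['point'],z))
im=im[:330].copy()
u=np.array([.535,-.21,-.819]);G=np.array([467,-131.5,155])
for k in(-25,0,80): cv2.circle(im,tuple(proj(0,G+k*u,m)[0].astype(int)),2,(0,0,255),-1)
t=Ro.from_euler('xyz',s['orientation']).as_matrix()[:,2]
for k in(0,100): cv2.circle(im,tuple(proj(0,s['tcp_pos']+(k-11)*t,m)[0].astype(int)),2,(255,0,255),-1)
cv2.imwrite('pics/v6.png',cv2.resize(im,(800,412)))
E
```

```text
[ 439.2   -121.02   239.584] [-3.138  0.387  2.776] [-0.562  0.168  2.099  0.147  0.497 -1.883] 60.78552327703454
fork_grip {'point': [323.1, 195.4], 'conf': 0.63} [ 464.546 -129.031  155.   ]
```

View pics/v6.png

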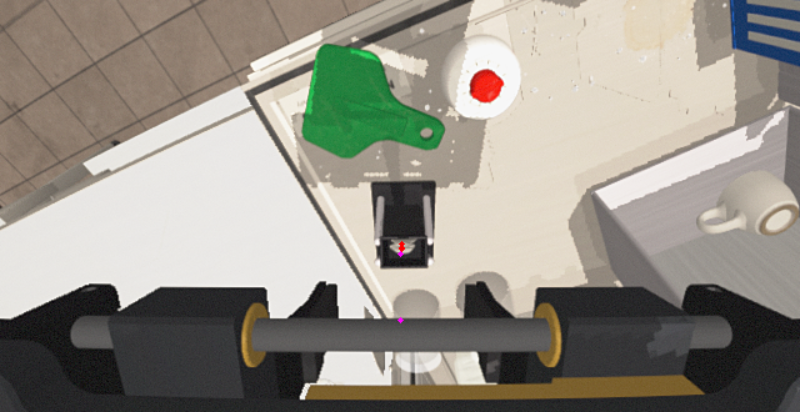

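Emit:
play_rows:
  steps:
    - [[0,0,0,8,-3,-23,0.3],[0,0,0,16,-6,-46,0.3],[0,0,0,25,-10,-70,0.3],[0,0,0,33,-13,-94,0.3],[0,0,0,33,-13,-94,0.3],[0,0,0,33,-13,-94,0.3],[0,0,0,33,-13,-94,0.3]]
  force: 20

```text
t: 12.45
tcp_pos: [470.3, -132.6, 144.6]
orientation: [-3.139, 0.385, 2.775]
force: [-0.5, 0.1, 0.4]
finger_gap: 60.8
```

```bash
python3 - <<'E'
from h import *
np.set_printoptions(precision=3,suppress=True)
s=ctrl.read_state();print(s['tcp_pos'],s['orientation'],s['joint_positions'],s['finger_gap'],s['force'])
M={n:cm(n) for n in("wrist","side","top")}
for n in M: snap(n,n+'5.png')
b=cv2.imread('pics/wrist5.png')[140:340,200:440];a=cv2.imread('pics/side5.png')[110:260,300:480]
cv2.imwrite('pics/v7.png',np.hstack([cv2.resize(b,(480,400)),cv2.resize(a,(320,400*150//180*180//150))[:400]]))
E
```

```text
[ 470.303 -132.586  144.597] [-3.139  0.385  2.775] [-0.544  0.423  2.138  0.31   0.211 -2.039] 60.787707988444225 [-0.485  0.112  0.441]Traceback (most recent call last):
  File "<stdin>", line 7, in <module>
    return _nx.concatenate(arrs, 1, dtype=dtype, casting=casting)
           ~~~~~~~~~~~~~~~^^^^^^^^^^^^^^^^^^^^^^^^^^^^^^^^^^^^^^^
ValueError: all the input array dimensions except for the concatenation axis must match exactly, but along dimension 0, the array at index 0 has size 400 and the array at index 1 has size 399
```

Emit:
play_rows:
  steps:
    - [[0,0,0,0,0,0,1],[0,0,0,0,0,0,1],[0,0,0,0,0,0,1],[0,0,0,0,0,0,1],[0,0,0,0,0,0,1],[0,0,0,0,0,0,1],[0,0,0,0,0,0,1],[0,0,0,0,0,0,1],[0,0,0,0,0,0,1],[0,0,0,0,0,0,1],[0,0,0,0,0,0,1],[0,0,0,0,0,0,1]]
  force: 20

```text
t: 13.6
tcp_pos: [469.1, -132.1, 143.5]
orientation: [-3.139, 0.383, 2.774]
force: [0.9, -0.6, 0.0]
finger_gap: 17.2
```

```bash
python3 - <<'E'
from h import *
np.set_printoptions(precision=3,suppress=True)
s=ctrl.read_state();print(s['tcp_pos'],s['finger_gap'],s['force'],s['wrist_torque'])
M={n:cm(n) for n in("wrist","side")}
for n in M: snap(n,n+'6.png')
b=cv2.imread('pics/wrist6.png')[140:340,200:440];a=cv2.imread('pics/side6.png')[110:260,300:480]
cv2.imwrite('pics/v7.png',np.hstack([cv2.resize(b,(400,400)),cv2.resize(a,(400,400))]))
E
```

```text
[ 469.097 -132.089  143.487] 17.171621245262784 [ 0.904 -0.585  0.002] [0.148 0.24  0.061]
```

View pics/v7.png

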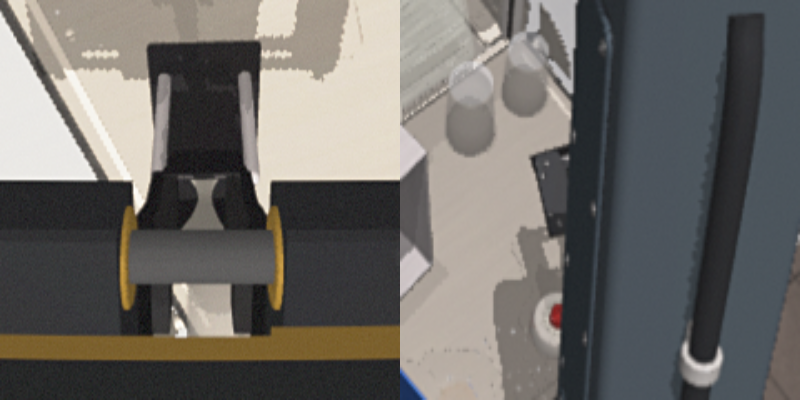

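Emit:
play_rows:
  steps:
    - [[0,0,0,-8,3,12,1],[0,0,0,-16,6,25,1],[0,0,0,-27,11,41,1],[0,0,0,-37,15,57,1],[0,0,0,-48,19,74,1],[0,0,0,-59,23,90,1],[0,0,0,-66,26,102,1],[0,0,0,-66,26,102,1],[0,0,0,-66,26,102,1]]
  force: 30

```text
t: 14.45
tcp_pos: [403.2, -106.3, 246.1]
orientation: [-3.139, 0.385, 2.774]
force: [0.4, 0.3, -0.6]
finger_gap: 17.1
```

```bash
python3 - <<'E'
from h import *
np.set_printoptions(precision=3,suppress=True)
s=ctrl.read_state();print(s['tcp_pos'],s['orientation'],s['joint_positions'],s['finger_gap'],s['force'],s['wrist_torque'])
M={n:cm(n) for n in("wrist","top")}
for n in M: snap(n,n+'7.png')
for n in M:
  for p in("fork_tines","fork","fork_grip"):
    for q in ctrl.landmark_of(n,p)[:2]: print(n,p,q)
b=cv2.imread('pics/wrist7.png')[80:340,160:480];a=cv2.imread('pics/top7.png')[150:300,220:440]
cv2.imwrite('pics/v8.png',np.hstack([cv2.resize(b,(400,400)),cv2.resize(a,(400,400))]))
E
```

```text
[ 403.233 -106.251  246.076] [-3.139  0.385  2.774] [-0.586  0.096  2.166  0.162  0.507 -1.916] 17.063423881130213 [ 0.369  0.328 -0.564] [ 0.089  0.251 -0.041]
wrist fork_tines {'point': [322.0, 221.1], 'conf': 0.65}
wrist fork {'point': [321.3, 229.4], 'conf': 0.61}
wrist fork_grip {'point': [320.7, 258.2], 'conf': 0.57}
wrist fork_grip {'point': [565.8, 180.4], 'conf': 0.53}
top fork_tines {'point': [380.3, 237.2], 'conf': 0.62}
top fork {'point': [377.4, 256.7], 'conf': 0.7}
top fork_grip {'point': [369.8, 266.2], 'conf': 0.64}
```

View pics/v8.png

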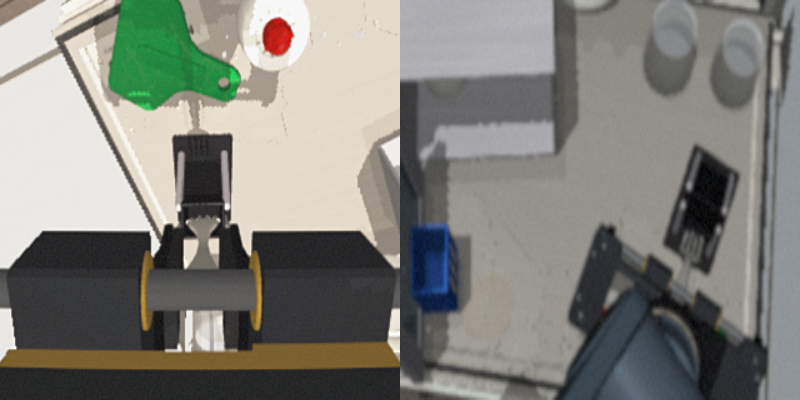

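```bash
cat > place.py <<'E'
from h import *
np.set_printoptions(precision=1,suppress=True)
s=ctrl.read_state();p=s['tcp_pos'];R0=Ro.from_euler('xyz',s['orientation']).as_matrix();t=R0[:,2]
g=p-11*t
mw,mt=cm("wrist"),cm("top")
X,e=tri([(mw,(322,221.1)),(mt,(380.3,237.2))]);print('tines',X,e,'len',np.linalg.norm(X-g))
u=(X-g)/np.linalg.norm(X-g);print('u',u,'angle to tool',np.degrees(np.arccos(u@t)),'lean',np.degrees(np.arccos(-u[2])),np.degrees(np.arctan2(u[1],u[0])))
E
python3 place.py
```

```text
tines [ 494.3 -137.2  114.4] [np.float64(2.8011477835384877), np.float64(2.801147783538422)] len 172.87076147430676
u [ 0.5 -0.2 -0.8] angle to tool 13.703814752199436 lean 35.53018756214044 -18.90418268624297
```

```bash
cat >> place.py <<'E'
y=R0[:,1]-(R0[:,1]@u)*u;y/=np.linalg.norm(y)
F=np.column_stack([u,y,np.cross(u,y)])
d=np.array([np.cos(np.radians(8)),np.sin(np.radians(8)),0])
for sgn in(1,-1):
    z=np.array([0,0,-1.]);N=np.column_stack([z,sgn*d,np.cross(z,sgn*d)])
    Q=N@F.T;rv=Ro.from_matrix(Q).as_rotvec(degrees=True);tn=Q@t
    gg=np.array([425.3,183.3,330.]);P=gg+11*tn
    print(sgn,rv,'tool z',tn,'TCP high',P,'shift',P-p,'yaw',Ro.from_matrix(Q@R0).as_euler('xyz'))
E
python3 place.py
```

```text
tines [ 494.3 -137.2  114.4] [np.float64(2.8011477835384877), np.float64(2.801147783538422)] len 172.87076147430676
u [ 0.5 -0.2 -0.8] angle to tool 13.703814752199436 lean 35.53018756214044 -18.90418268624297
1 [ 28.4  24.1 -59.3] tool z [-0.1  0.2 -1. ] TCP high [424.7 185.8 319.3] shift [ 21.6 291.9  74.4] yaw [-3.1 -0.2  1.7]
-1 [-27.6  32.4 114.2] tool z [ 0.1 -0.2 -1. ] TCP high [425.9 180.8 319.3] shift [ 22.8 286.9  74.4] yaw [-3.1 -0.2 -1.4]
```

Emit:
play_rows:
  steps:
    - [[0,0,0,0,0,38,1],[0,0,0,0,0,76,1],[2.6,2.2,-5.4,2,20,80,1],[5.2,4.4,-10.8,4,45,80,1],[7.7,6.6,-16.2,6,70,80,1],[10.3,8.8,-21.6,8,95,80,1],[12.9,11,-27,10,120,80,1],[15.5,13.1,-32.3,12,145,80,1],[18.1,15.3,-37.7,14,170,80,1],[20.7,17.5,-43.1,16,195,80,1],[23.2,19.7,-48.5,18,220,80,1],[25.8,21.9,-53.9,20,250,80,1],[28.4,24.1,-59.3,22,270,80,1],[28.4,24.1,-59.3,22,270,80,1],[28.4,24.1,-59.3,22,270,80,1],[28.4,24.1,-59.3,22,270,80,1]]

```text
t: 16.18
tcp_pos: [424.9, 163.3, 325.1]
orientation: [-3.117, -0.235, 1.706]
force: [-0.5, -1.7, -0.1]
finger_gap: 16.5
```

```bash
python3 - <<'E'
from h import *
np.set_printoptions(precision=2,suppress=True)
s=ctrl.read_state();print(s['tcp_pos'],s['orientation'],s['joint_positions'],s['finger_gap'],s['force'])
t=Ro.from_euler('xyz',s['orientation']).as_matrix()[:,2];print('grasp',s['tcp_pos']-11*t)
M={n:cm(n) for n in("wrist","side","top")}
for n in M: snap(n,n+'8.png')
for n in M:
  for p in("fork_tines","fork_grip","pocket_mouth","pocket_base"):
    for q in ctrl.landmark_of(n,p)[:2]: print(n,p,q)
b=cv2.imread('pics/wrist8.png')[:330];a=cv2.imread('pics/side8.png')[150:400,200:450];c=cv2.imread('pics/top8.png')[180:330,160:310]
cv2.imwrite('pics/v9.png',np.hstack([cv2.resize(b,(400,400)),cv2.resize(a,(400,400))]))
cv2.imwrite('pics/v9b.png',np.hstack([cv2.resize(a,(400,400)),cv2.resize(c,(400,400))]))
E
```

```text
[424.9  163.28 325.12] [-3.12 -0.24  1.71] [-0.04  0.18  1.73  0.24  1.3  -0.24] 16.454705474333554 [-0.47 -1.67 -0.13]
grasp [425.51 160.77 335.81]
wrist fork_tines {'point': [320.4, 223.7], 'conf': 0.68}
wrist fork_grip {'point': [322.0, 258.5], 'conf': 0.78}
wrist fork_grip {'point': [322.7, 223.4], 'conf': 0.25}
wrist pocket_mouth {'point': [332.7, 198.2], 'conf': 0.92}
wrist pocket_mouth {'point': [443.2, 160.6], 'conf': 0.54}
side fork_tines {'point': [308.4, 251.8], 'conf': 0.61}
side pocket_mouth {'point': [302.7, 261.9], 'conf': 0.59}
side pocket_base {'point': [304.3, 270.3], 'conf': 0.85}
top pocket_mouth {'point': [402.7, 180.7], 'conf': 0.72}
```

View pics/v9.png

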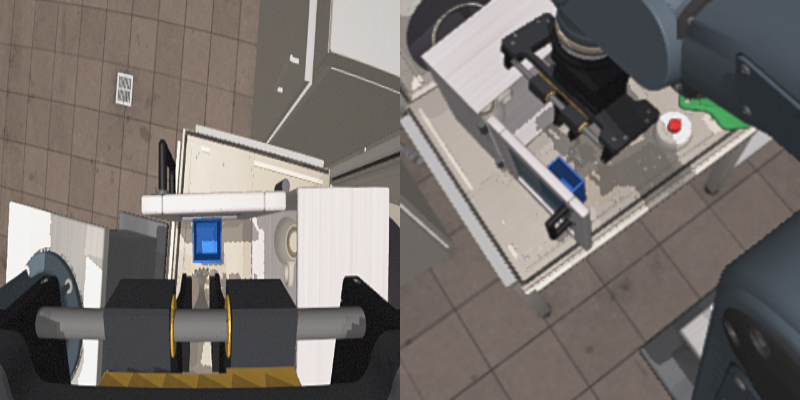

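```bash
python3 - <<'E'
from h import *
np.set_printoptions(precision=1,suppress=True)
mw,ms=cm("wrist"),cm("side")
print('mouth',atz(mw,(332.7,198.2),130),atz(ms,(302.7,261.9),130))
print('tines',tri([(mw,(320.4,223.7)),(ms,(308.4,251.8))]),atz(mw,(320.4,223.7),163))
# outline of blue mouth in wrist image
im=cv2.imread('pics/wrist8.png');h=cv2.cvtColor(im,cv2.COLOR_BGR2HSV);k=cv2.inRange(h,(100,120,40),(125,255,255));k[:170]=0;k[225:]=0
ys,xs=np.nonzero(k);print(xs.min(),xs.max(),ys.min(),ys.max())
r=cv2.minAreaRect(np.column_stack([xs,ys]).astype(np.float32));print(r)
for c in cv2.boxPoints(r): print(atz(mw,c,130))
cv2.imwrite('pics/v10.png',cv2.resize(im[160:300,240:420],None,fx=4,fy=4,interpolation=2))
E
```

```text
mouth [433.1 186.8 130. ] [425.9 184.  130. ]
tines (array([423.2, 162.9, 182.1]), [np.float64(3.211794119420127), np.float64(3.211794119420117)]) [422.7 157.3 163. ]
308 354 180 216
((331.0, 198.0), (36.0, 46.0), 90.0)
[399.7 204.8 130. ]
[456.  212.7 130. ]
[462.4 168.6 130. ]
[405.9 160.6 130. ]
```

View pics/v10.png

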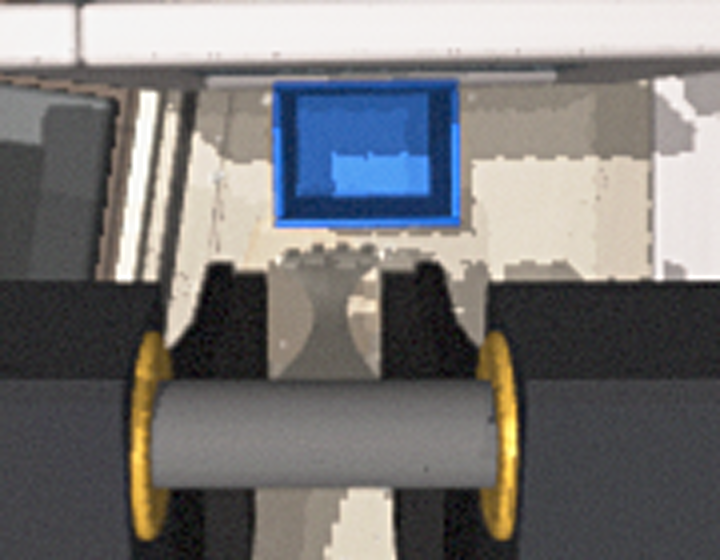

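Emit:
play_rows:
  steps:
    - [[0,0,0,3,13,0,1],[0,0,0,5,26,0,1],[0,0,0,5,26,0,1],[0,0,0,5,26,0,1],[0,0,0,5,26,-20,1],[0,0,0,5,26,-40,1],[0,0,0,5,26,-60,1],[0,0,0,5,26,-60,1]]

```text
t: 17.6
tcp_pos: [427.5, 189.0, 262.5]
orientation: [-3.11, -0.237, 1.703]
force: [-0.8, -0.0, -1.6]
finger_gap: 16.8
```

```bash
python3 - <<'E'
from h import *
np.set_printoptions(precision=2,suppress=True)
s=ctrl.read_state();print(s['tcp_pos'],s['finger_gap'],s['force'],s['wrist_torque'])
a=snap("wrist",'w9.png');b=snap("side",'s9.png')
cv2.imwrite('pics/v11.png',np.hstack([cv2.resize(a[140:300,230:430],(400,400)),cv2.resize(b[210:310,250:350],(400,400))]))
E
```

```text
[427.48 189.01 262.52] 16.761288993202758 [-0.8  -0.02 -1.58] [-0.2   0.07  0.02]
```

View pics/v11.png

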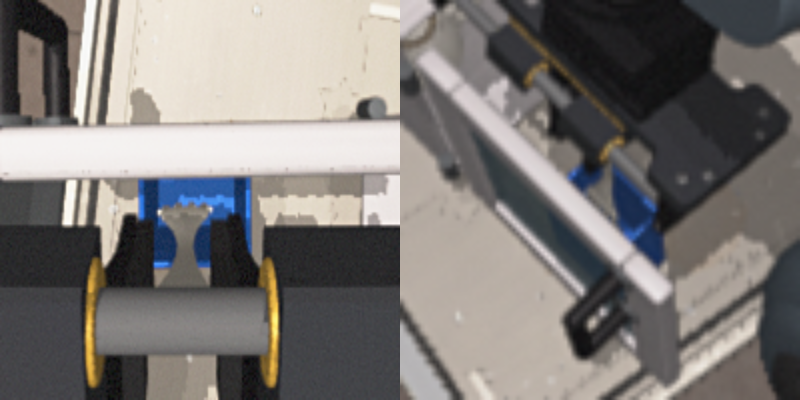

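Emit:
play_rows:
  steps:
    - [[0,0,0,0,0,-15,1],[0,0,0,0,0,-30,1],[0,0,0,0,0,-45,1],[0,0,0,0,0,-55,1],[0,0,0,0,0,-62,1],[0,0,0,0,0,-62,1]]

```text
t: 18.2
tcp_pos: [430.3, 189.7, 203.5]
orientation: [-3.117, -0.237, 1.705]
force: [-0.1, -0.3, -0.3]
finger_gap: 16.8
```

Emit:
play_rows:
  steps:
    - [[0,0,0,0,0,-7,1],[0,0,0,0,0,-7,1],[0,0,0,0,0,-7,0.6],[0,0,0,0,0,-7,0.4],[0,0,0,0,0,-7,0.4],[0,0,0,0,0,-7,0.4],[0,0,0,0,0,-7,0.4],[0,0,0,0,0,-7,0.4],[0,0,0,0,0,-7,0.4],[0,0,0,0,0,-7,0.4]]

```text
t: 19.03
tcp_pos: [430.1, 189.9, 196.6]
orientation: [-3.118, -0.237, 1.705]
force: [0.8, 0.2, -0.6]
finger_gap: 51.6
```

Emit:
play_rows:
  steps:
    - [[0,0,0,0,-5,15,0.4],[0,0,0,0,-10,35,0.4],[0,0,0,0,-20,65,0.4],[0,0,0,0,-30,100,0.4],[0,0,0,0,-60,130,0.4],[0,0,0,0,-95,150,0.4],[0,0,0,0,-95,150,0.4],[0,0,0,0,-95,150,0.4]]

```text
t: 19.7
tcp_pos: [431.1, 93.5, 347.7]
orientation: [-3.121, -0.236, 1.702]
force: [-0.4, 0.5, -0.8]
finger_gap: 52.1
```

```bash
python3 - <<'E'
from h import *
np.set_printoptions(precision=2,suppress=True)
s=ctrl.read_state();print(s['tcp_pos'],s['finger_gap'],s['force'])
a=snap("wrist",'w10.png');b=snap("side",'s10.png');c=snap("top",'t10.png')
for n in("wrist","side","top"):
  for p in("fork_grip","fork_tines","pocket_mouth","handle_grip","glass_a","timer","pan_scraper"):
    for q in ctrl.landmark_of(n,p)[:2]: print(n,p,np.array(q['point']),round(q['conf'],2))
cv2.imwrite('pics/v12.png',np.hstack([cv2.resize(a[100:300,220:420],(400,400)),cv2.resize(b[140:320,220:400],(400,400))]))
E
```

```text
[431.07  93.54 347.67] 52.07041984153574 [-0.39  0.51 -0.75]
wrist fork_grip [311.9 132.6] 0.68
wrist fork_grip [333.8 143.9] 0.25
wrist fork_tines [332.  153.6] 0.74
wrist handle_grip [273.3  66. ] 0.56
wrist timer [306.1 281.5] 0.62
wrist pan_scraper [321.8 141.4] 0.37
side fork_grip [273.4 221.1] 0.66
side fork_grip [301.6 260.3] 0.4
side pocket_mouth [300.8 263.7] 0.62
side handle_grip [295.  290.5] 0.77
side timer [370.2 233.5] 0.89
side pan_scraper [398.8 210.6] 0.76
top pocket_mouth [237.2 247.1] 0.97
top pocket_mouth [335.  272.3] 0.71
top handle_grip [194.6 269.6] 0.88
top glass_a [366.2 175.2] 0.73
top glass_a [402.4 179.9] 0.58
top timer [334.3 269.9] 0.63
top pan_scraper [376.9 277.2] 0.69
```

```bash
python3 - <<'E'
from h import *
np.set_printoptions(precision=1,suppress=True)
mw,ms,mt=cm("wrist"),cm("side"),cm("top")
ctrl.camera("wrist")
for z in(30,120,190): print(z,'grip ray',atz(mw,(311.9,132.6),z),'tines ray',atz(mw,(332,153.6),z))
for n in("wrist","side"):
    for r in ctrl.outline_of(n,"fork")[:2]: print(n,r['conf'],r['rect'],r['mask'].sum())
r=ctrl.outline_of("wrist","fork")
if r:
    ys,xs=np.nonzero(r[0]['mask']);k=np.argsort(ys);print('top',xs[k[:5]],ys[k[:5]],'bot',xs[k[-5:]],ys[k[-5:]])
    e=(xs[k[:5]].mean(),ys[k[0]]);print('handle end @220',atz(mw,e,220))
h=lambda f,lo,hi:[np.round(np.mean(np.nonzero(k)[::-1],1),1) for k in[cv2.inRange(cv2.cvtColor(cv2.imread(f),cv2.COLOR_BGR2HSV),lo,hi)]]
for a,b in(('side0','s10'),('top0','t10')):
  for nm,lo,hi in(('red',(0,170,110),(6,255,255)),('green',(55,150,60),(75,255,255))):
    print(nm,h(f'pics/{a}.png',lo,hi),h(f'pics/{b}.png',lo,hi))
print('handle',tri([(ms,(295,290.5)),(mt,(194.6,269.6))]),'mouth',tri([(ms,(300.8,263.7)),(mt,(237.2,247.1))]))
E
```

```text
30 grip ray [391.8 216.3  30. ] tines ray [429.4 186.6  30. ]
120 grip ray [398.9 200.  120. ] tines ray [429.5 175.8 120. ]
190 grip ray [404.5 187.3 190. ] tines ray [429.6 167.5 190. ]
wrist 0.66 [305.3, 123.7, 340.5, 154.2] 386
top [307 308 309 310 305] [126 126 126 126 127] bot [328 329 330 331 331] [153 153 153 153 154]
handle end @220 [401.9 187.8 220. ]
red [array([392.6, 190.5])] [array([394.5, 187.3])]
green [array([449.2, 130.8])] [array([454.6, 127.2])]
red [array([333.7, 270. ])] [array([333.7, 270.3])]
green [array([378.5, 283. ])] [array([378.6, 283.1])]
handle (array([358.6, 245.9, 221.8]), [np.float64(1.0968628502591689), np.float64(1.0968628502591413)]) mouth (array([434.3, 187.6, 103. ]), [np.float64(1.9243484206883466), np.float64(1.924348420688312)])
```

```bash
python3 -c "
from plant import ctrl
print(ctrl.job_done(), ctrl.read_state()['t'])"
```

```text
the job is handed in; nothing more can be done
the job is handed in; nothing more can be done
```

I swung the cabinet door open by its handle. Then I drew the fork out of the drainer along its lean, turned it upright, and released it tines down in the blue pocket. The job was handed in at about 20 s with the gripper raised clear and touching nothing.

**Last checks**
- **Door:** it stands at about 1.56 rad, from the handle seen in the side and top cameras and the fitted hinge position.
- **Fork:** from wrist-camera landmarks and the fork outline, the tines are near (429, 187) mm low in the pocket. The handle is up, near (404, 187) at 190 mm height, leaning about 9° against the rim. I could not confirm this by eye, because my picture of the finished state came after the 12-view limit.
- **Bystanders:** in the top camera the timer and scraper are within 0.3 pixel of where they started. I did not compare the glasses and the cup closely.
- **Forces:** every reading I took stayed below about 10 N.

**Checks that disagreed**
- Before the drop, the wrist camera put the pocket mouth about 6 mm from where the side and top cameras did. I aimed between the two, and the fork went in without contact force.
- After the drop, triangulating the mouth gave a height of 103 mm instead of 130 mm, so I discounted that reading.
- The side camera's colour check showed the timer and scraper shifted by 4 to 7 pixels. I trusted the top camera over it, since the side view takes in other red and green areas.

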